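Recharge the dry canister and hold its bayonet cap home

TASK

Tip all six white desiccant pellets from the scoop cup into the open canister and set the empty scoop back upright on the bench. Then fit the bayonet cap: lower its two lugs into the slots of the mouth, push in against the spring, twist it a quarter turn clockwise (seen from above) to the stop, and finish still gripping the cap and holding it there, because the spring turns it back when let go. Leave the other things on the bench where they are.

Things in the scene. Friction and masses are not known exactly. Their poses are not given: they have to be found in the camera images.
- mouth (a point): Centre of the mouth of the fixed upright aluminium canister (100 mm across, 76 mm tall), at its top face, z up. The mouth is a 68 mm hole in a 6 mm thick steel ring; two slots 16 mm wide widen it to 89 mm along this point's x axis, both ways. Chamber below: 93 mm across, floor 70 mm below the top face. Yaw varies.
- push (a joint): How far the sprung carrier ring under the slots is pressed down, m: 0 to 0.007 (stop). Lugs meet it when the cap's underside is 11 mm below the canister's top face, still held by the slots; pressed over 3 mm (4 to 6 mm is best) they pass under the steel ring and can turn. Spring 3 N at rest, 6 N at the stop. Turned lugs stay caught under the ring; it then reads about 0.003 or more.
- turn (a joint): Turn of the same carrier ring about the canister's axis, rad: 0 at rest (its 16 mm wide pockets under the slots), grows clockwise seen from above, stop at 1.55. The lugs sit in the pockets and carry it round, with up to 0.16 rad of play. A torsion spring turns it back: 0.07 N m at rest, 0.29 N m at the stop, plus friction.
- cap_grip (a point): Grip of the loose bayonet cap, on its axis: in its upright black bar handle, 44 long (x) x 16 wide (y) x 36 tall, 44 mm above the cap's underside, 14 mm below the bar's top and 22 mm above the flange it stands on. x along the bar, z up.
- cap: The bayonet cap, standing on the bench; origin at the centre of its underside, axes as at its grip. Aluminium plug 62 mm across, 18 mm tall, under a 72 mm flange 4 mm thick; two steel lugs at the plug's foot, 10 mm wide (y), 8 mm tall, reach 41 mm from the axis along +x and -x, in line with the bar. Both ways round fit. 110 to 210 g.
- scoop_grip (a point): Grip of the loose steel scoop cup that holds the six pellets: in its upright black handle block, 32 long (x) x 14 wide (y) x 66 tall, 44 mm above the scoop's underside. Its x axis points from the spout to the handle, z up. The cup, 68 mm wide, 40 mm tall, open at the top, begins 15 mm from this point on the -x side. 125 to 235 g, empty.
- scoop_lip (a point): Middle of the pouring edge of the scoop's spout, 117.5 mm from the grip point along -x and 28.5 mm lower; 45 mm clear width. The flat floor ends in a ramp rising 23 degrees to this edge. The pellets roll out over it when the spout is tilted down, all of them by about 65 degrees.
- pellet1: white desiccant pellet 1 of 6, a rigid round-ended pill 16 mm thick and 22 mm long, 12 g, in the scoop at the start; origin at its centre
- pellet2: white desiccant pellet 2 of 6, a rigid round-ended pill 16 mm thick and 22 mm long, 12 g, in the scoop at the start; origin at its centre
- pellet3: white desiccant pellet 3 of 6, a rigid round-ended pill 16 mm thick and 22 mm long, 12 g, in the scoop at the start; origin at its centre
- pellet4: white desiccant pellet 4 of 6, a rigid round-ended pill 16 mm thick and 22 mm long, 12 g, in the scoop at the start; origin at its centre
- pellet5: white desiccant pellet 5 of 6, a rigid round-ended pill 16 mm thick and 22 mm long, 12 g, in the scoop at the start; origin at its centre
- pellet6: white desiccant pellet 6 of 6, a rigid round-ended pill 16 mm thick and 22 mm long, 12 g, in the scoop at the start; origin at its centre
- spool: bystander: spool of solder wire, 44 mm across, 46 mm tall, upright; origin under its centre
- fluxjar: bystander: small amber jar, 42 mm across, 48 mm tall; origin under its centre
- driver: bystander: screwdriver lying on the bench, 160 mm long; its x axis runs along it
- pcb: bystander: small flat circuit board, 45 x 65 x 5 mm; origin under its centre
Things that resemble listed ones, but are neither listed nor needed, are in the scene too. Leave any blue or orange look-alike of the part that bears scoop_grip alone.

How it is judged:
By the outcome, as a careful person would: the job done as asked, in the order asked, and still so for the second after the job is handed in, while the arm keeps its last pose, push and grip.
It also fails if it takes over 72 s, if anything falls off the work surface, if the arm or the gripper's body presses on something with over 40 N, if the wrist force passes 120 N, or if a joint passes its speed limit or range.

ROBOT

A 7-joint arm with a two-finger parallel gripper is mounted at the origin on the work surface. World frame = base frame: x ahead of the robot, y to its left, z up, the work surface at z = 0. Lengths are in m, angles in rad, forces in N, time in s.
With the tool pointing down it reaches from about 0.425 to 1.025 m from the base axis. Payload 9.4 kg.
Tool frame: the origin (TCP) lies midway between the tips of the shut fingers; the grasp point (between the pads) lies 19 mm behind it; y points along the fingers, z is the direction in which the jaws open and shut, and the axes are right-handed (so a half turn about y gives the same grasp; the last joint's range is limited). The gripper opens to 85 mm and grips with 20 to 120 N. Pads are 22 mm wide; open, the fingers measure 114 mm over their backs; the gripper's body (76 mm by 85 mm) begins 54 mm behind the grasp point. The pads swing forward as they close: fully open they stand 13 mm farther back than shut.
Start: joints at [1.24, 0.599, -0.003, 1.599, 0.002, 0.943, -0.08], TCP at [0.182, -0.702, 0.231] pointing down, gripper open.
Joint ranges: [-2.57, 2.57], [-0.35, 1.97], [-1.29, 1.29], [0.11, 2.56], [-1.05, 4.19], [0.11, 1.86], [-2.63, 2.63]. Speed limits (rad/s): [2.22, 2.22, 3.01, 3.01, 3.14, 3.14, 3.14].

INTERFACE

Orientations are given as a 3x3 rotation matrix whose columns are the frame's x, y, z axes.
In Python, from station import telemetry, viewer, env gives the robot as it stands.
- The arm moves only by the tool send_rows, never from a script. Its argument "series" is a list of rows, each a list of 7 numbers: the shift along the world's x, y, z in mm, then the turn, a rotation vector about the world's x, y, z in rad, then the opening, from 0 (shut) to 1 (fully open). In form: [[dx, dy, dz, rx, ry, rz, fingers], ...]. A call has 1 to 20 rows; each row shifts and turns the commanded pose from where the row before left it; what a row does not reach is not made up. A row lasts 1/8 s, in which the tool goes at most 62.5 mm and 10.7 degrees, less where a joint would pass 70% of its speed; a pose out of reach is approached as far as the arm can. A call is refused whole if a number of a shift passes 62.5 or a number of a turn 0.188, either way. A call with a gripper value outside its range is refused whole. The fingers move at their own pace and stop on an object; the grip force is fixed at half the most. Time passes only in rows, so rows that do not move let the fingers close. It gives the time, the measured TCP pose, the force and the opening at its end, in the units of the state.
- telemetry.read_state(): the state, without advancing time (a new reading comes with each control period).
- viewer.camera(name): name is "side" or "top" or "wrist"; returns (picture, depth): 420x560x3 uint8, blue, green, red; 420x560 float32, m along the optical axis (not along the pixel's ray), 0 where there is no reading.
- viewer.camera_params(name): a dict with "mtx" (3x3 intrinsics, pixels), "world_from_camera" (4x4, takes a point from camera to world coordinates). Camera axes: x right, y down, z forward; pixel columns grow to the right and rows downward; lengths in m; the calibration is good to about 2 mm. A picture is of the moment at which its call begins: read the wrist's pose just before it. camera_params takes no time and is no camera call; for the wrist camera it gives the pose at the moment of the call.
- env.finish_job(): hands the job in, once; it reports no verdict.
The state is a dict: "t": time; "q": joint angles; "qd": joint speeds; "effort": joint torques, N m; "eef_pos": TCP position; "ee_rot": TCP orientation; "wrist_force": force on the tool from outside, world axes, zero at the start; "ft_torque": the same for the moment, N m; "opening": finger opening in m.
Only numpy, scipy, OpenCV 4.12 (cv2) and the standard library are available. Lean on these libraries where they do the work, as an engineer would, in place of code of your own. Each camera call takes 0.05 s, during which the arm holds its last target. There are 200 camera calls.

## Working session

There is one attempt and no reset: what is moved stays moved. The work goes in short steps, Python scripts to look and compute and a tool call to move; the robot and the scene stay as the last step left them, time stands still between calls to the robot, and variables do not carry over. Pictures are saved under pics/ and viewed, about 8 in all and at most 12, crops included, and the job is handed in when it is done.

Besides the shell and the picture viewer there is one more tool, called after "Request:" in YAML: its name, and indented under it one key for each argument. send_rows: Moves the arm, as the interface text tells. Its arguments: {"type":"object","properties":{"series":{"type":"array","items":{"type":"array","items":{"type":"number"}}}},"required":["series"]}

```bash
mkdir -p pics; ls
python3 - <<'E'
from station import telemetry, viewer, env
import cv2,numpy as np
s=telemetry.read_state();print({k:np.round(v,3).tolist() for k,v in s.items()})
for n in ["side","top"]:
    im,d=viewer.camera(n);p=viewer.camera_params(n)
    cv2.imwrite(f"pics/{n}0.png",im);np.savez(f"pics/{n}0.npz",im=im,d=d,K=p["mtx"],T=p["world_from_camera"])
    print(n,np.round(p["mtx"],1).tolist(),np.round(p["world_from_camera"],3).tolist())
a=cv2.imread("pics/side0.png");b=cv2.imread("pics/top0.png")
E
```

```text
pics
{'t': 0.0, 'q': [1.24, 0.6, -0.003, 1.6, 0.002, 0.943, -0.08], 'qd': [0.001, -0.0, -0.001, 0.0, 0.002, -0.001, -0.0], 'effort': [0.001, -77.645, 1.566, -25.801, 0.012, 0.009, 0.0], 'eef_pos': [0.182, -0.701, 0.23], 'ee_rot': [[-0.968, -0.001, 0.251], [-0.251, 0.001, -0.968], [0.0, -1.0, -0.002]], 'wrist_force': [-0.629, -0.903, -0.147], 'ft_torque': [-0.015, 0.076, 0.025], 'opening': 0.085}
side [[463.7, 0.0, 280.7], [0.0, 463.7, 209.6], [0.0, 0.0, 1.0]] [[0.925, -0.285, 0.251, 0.278], [-0.38, -0.708, 0.595, -0.622], [0.008, -0.646, -0.763, 0.789], [0.0, 0.0, 0.0, 1.0]]
top [[473.8, 0.0, 272.7], [0.0, 473.8, 205.3], [0.0, 0.0, 1.0]] [[0.02, -0.999, 0.051, 0.466], [-1.0, -0.02, 0.005, -0.024], [-0.004, -0.051, -0.999, 1.21], [0.0, 0.0, 0.0, 1.0]]
```

View pics/top0.png

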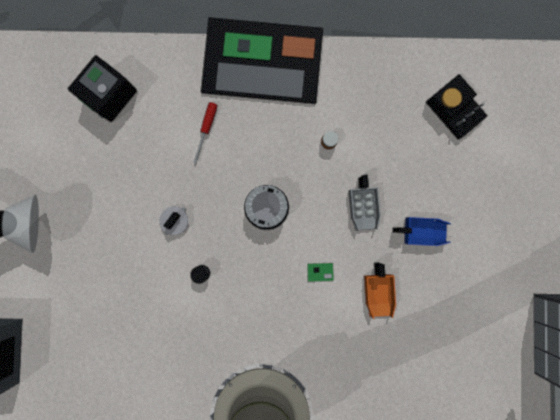

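View pics/side0.png

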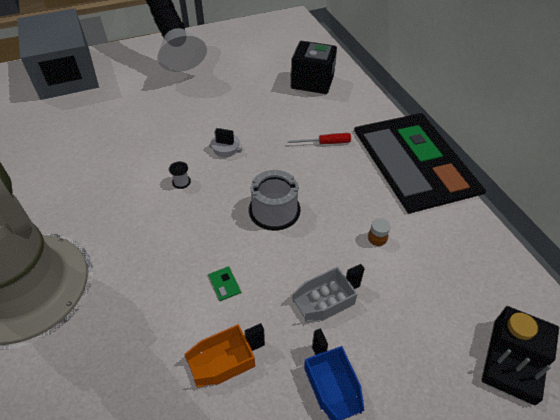

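```bash
cat > h.py <<'E'
import cv2,numpy as np
from station import telemetry, viewer, env
def shot(n,tag):
    p=viewer.camera_params(n); im,d=viewer.camera(n)
    np.savez(f"pics/{tag}.npz",im=im,d=d,K=p["mtx"],T=p["world_from_camera"]); return load(tag)
def load(tag):
    z=np.load(f"pics/{tag}.npz"); im,d,K,T=z["im"],z["d"],z["K"],z["T"]
    v,u=np.mgrid[:d.shape[0],:d.shape[1]]
    P=np.stack([(u-K[0,2])/K[0,0]*d,(v-K[1,2])/K[1,1]*d,d],-1)@T[:3,:3].T+T[:3,3]
    P[d==0]=np.nan
    return im,d,K,T,P
def near(P,c,r,z0,z1):
    with np.errstate(invalid='ignore'):
        return (np.hypot(P[...,0]-c[0],P[...,1]-c[1])<r)&(P[...,2]>z0)&(P[...,2]<z1)
def rect(Q):
    (c,(w,h),a)=cv2.minAreaRect((Q[:,:2]*1000).astype(np.float32))
    if w<h: w,h,a=h,w,a+90
    return np.round(c,1),round(w,1),round(h,1),round(a%180,1)
def circ(Q):
    A=np.c_[2*Q[:,:2],np.ones(len(Q))]; s=np.linalg.lstsq(A,(Q[:,:2]**2).sum(1),rcond=None)[0]
    return s[:2]*1000,1000*np.sqrt(s[2]+s[0]**2+s[1]**2)
E
python3 - <<'E'
from h import *
for tag in ["side0","top0"]:
    im,d,K,T,P=load(tag)
    if tag=="top0": G={k:P[v,u] for k,(u,v) in dict(can=(266,207),cap=(173,220),scoop=(364,207),hand=(364,182)).items()};print({k:np.round(x*1000) for k,x in G.items()})
    print(tag,"bench",np.nanmedian(P[(abs(P[...,0]-.5)<.1)&(abs(P[...,1]+.1)<.3)][:,2])*1000)
    m=near(P,G["cap"],.06,.04,.075);print(" cap bar",m.sum(),rect(P[m]),np.percentile(P[m][:,2],[5,50,95,99])*1000)
    m=near(P,G["cap"],.06,.012,.035);print(" cap flange",m.sum(),cv2.minEnclosingCircle((P[m][:,:2]*1000).astype(np.float32)),np.median(P[m][:,2])*1000)
    c=G["hand"];m=near(P,c,.05,.05,.09);print(" handle",m.sum(),rect(P[m]),np.percentile(P[m][:,2],[5,50,95,99])*1000)
    m=near(P,G["scoop"],.075,.03,.05);print(" scoop rim",m.sum(),rect(P[m]))
    c=G["can"];m=near(P,c,.07,.068,.085);print(" can",m.sum(),circ(P[m]),cv2.minEnclosingCircle((P[m][:,:2]*1000).astype(np.float32)),np.median(P[m][:,2])*1000)
im=load("top0")[0];s=load("side0")[0]
f=lambda i,x,y,w=80,h=60:cv2.resize(i[y-h//2:y+h//2,x-w//2:x+w//2],(400,300),interpolation=cv2.INTER_CUBIC)
cv2.imwrite("pics/crop0.png",np.vstack([np.hstack([f(im,266,207),f(im,364,207,107,80)]),np.hstack([f(im,173,220),f(s,325,290,107,80)])]))
E
```

```text
side0 bench 1.5744369475746423Traceback (most recent call last):
  File "<stdin>", line 6, in <module>
NameError: name 'G' is not defined
```

Run:
```python
from h import *
for tag in ["top0","side0"]:
    im,d,K,T,P=load(tag)
    if tag=="top0": G={k:P[v,u] for k,(u,v) in dict(can=(266,207),cap=(173,220),scoop=(364,207),hand=(364,182)).items()};print({k:np.round(x*1000) for k,x in G.items()})
    print(tag,"bench",np.nanmedian(P[(abs(P[...,0]-.5)<.1)&(abs(P[...,1]+.1)<.3)][:,2])*1000)
    m=near(P,G["cap"],.06,.04,.075);print(" cap bar",m.sum(),rect(P[m]),np.percentile(P[m][:,2],[5,50,95,99])*1000)
    m=near(P,G["cap"],.06,.012,.035);print(" cap flange",m.sum(),cv2.minEnclosingCircle((P[m][:,:2]*1000).astype(np.float32)),np.median(P[m][:,2])*1000)
    c=G["hand"];m=near(P,c,.05,.05,.09);print(" handle",m.sum(),rect(P[m]),np.percentile(P[m][:,2],[5,50,95,99])*1000)
    m=near(P,G["scoop"],.075,.03,.05);print(" scoop rim",m.sum(),rect(P[m]))
    c=G["can"];m=near(P,c,.07,.068,.085);print(" can",m.sum(),circ(P[m]),cv2.minEnclosingCircle((P[m][:,:2]*1000).astype(np.float32)),np.median(P[m][:,2])*1000)
im=load("top0")[0];s=load("side0")[0]
f=lambda i,x,y,w=80,h=60:cv2.resize(i[y-h//2:y+h//2,x-w//2:x+w//2],(400,300),interpolation=cv2.INTER_CUBIC)
cv2.imwrite("pics/crop0.png",np.vstack([np.hstack([f(im,266,207),f(im,364,207,107,80)]),np.hstack([f(im,173,220),f(s,325,290,107,80)])]))
```

```text
{'can': array([523.,  -1.,   5.]), 'cap': array([484., 222.,  62.]), 'scoop': array([ 528., -251.,    4.]), 'hand': array([ 586., -239.,   66.])}
top0 bench 0.8339250027219469
 cap bar 139 (array([484. , 230.4]), 44.1, 16.5, 145.2) [45.95222289 57.69606484 62.12894688 64.07457269]
 cap flange 490 ((484.6501159667969, 230.28634643554688), 36.166221618652344) 22.187972674847178
 handle 86 (array([ 588.1, -241. ]), 29.9, 14.2, 6.2) [54.82128906 65.68275246 69.23782987 70.2652129 ]
 scoop rim 224 (array([ 536.3, -247. ]), 130.0, 69.5, 6.2)
 can 672 (array([522.76073896,  -1.62326303]), np.float64(43.09080061357623)) ((522.9212036132812, -1.6251542568206787), 50.54669952392578) 76.13093667877469
side0 bench 1.5744369475746423
 cap bar 182 (array([483.7, 228.2]), 44.4, 20.6, 147.3) [41.54076103 54.93825056 60.66471302 61.19589968]
 cap flange 355 ((484.4648742675781, 228.81930541992188), 37.48894500732422) 22.93193544444683
 handle 186 (array([ 589.8, -243.4]), 33.0, 14.4, 5.7) [51.7633658  65.47144368 68.07651658 69.08793008]
 scoop rim 597 (array([ 536.3, -248.4]), 130.2, 70.3, 6.3)
 can 860 (array([523.13555897,  -4.32624652]), np.float64(43.48544513334788)) ((524.0291137695312, -2.7369065284729004), 51.59870529174805) 76.20977905666548
```

View pics/crop0.png

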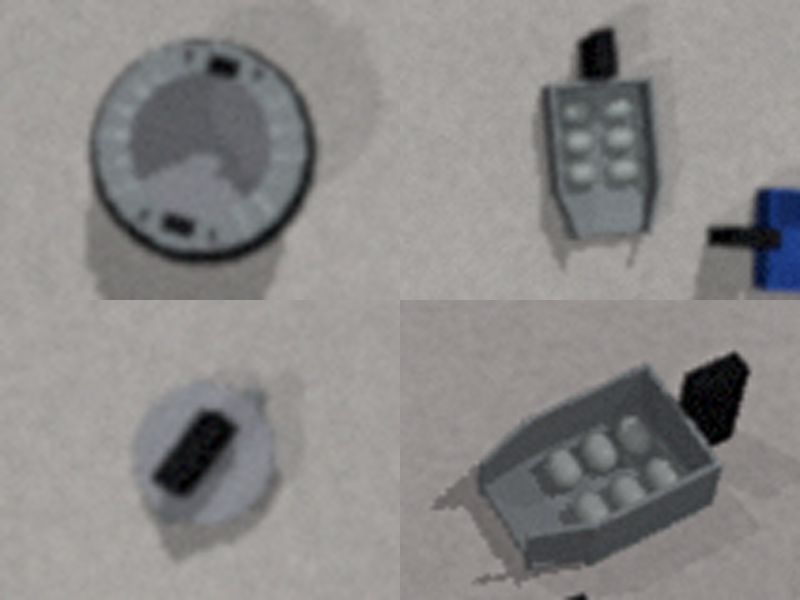

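Request:
send_rows:
  series:
    - [20, 22, 0, 0, 0, -0.015, 0.5]
    - [40, 45, 0, 0, 0, -0.015, 0.5]
    - [40, 45, 0, 0, 0, -0.015, 0.5]
    - [40, 45, 0, 0, 0, -0.015, 0.5]
    - [40, 45, 0, 0, 0, -0.015, 0.5]
    - [40, 45, 0, 0, 0, -0.015, 0.5]
    - [40, 45, 0, 0, 0, -0.015, 0.5]
    - [40, 45, 0, 0, 0, -0.015, 0.5]
    - [40, 45, 0, 0, 0, -0.015, 0.5]
    - [40, 45, 0, 0, 0, -0.01, 0.5]
    - [20, 30, 0, 0, 0, 0, 0.5]
    - [8, 3, 0, 0, 0, 0, 0.5]
    - [0, 0, 0, 0, 0, 0, 0.5]
    - [0, 0, 0, 0, 0, 0, 0.5]

```text
t: 1.85
eef_pos: [0.5889, -0.2434, 0.2311]
ee_rot: [[-0.994, -0.001, 0.106], [-0.106, -0.001, -0.994], [0.001, -1.0, 0.0]]
wrist_force: [-0.2, 0.2, -0.4]
opening: 0.0424
```

```bash
cat >> h.py <<'E'
def st():
    s=telemetry.read_state(); print({k:np.round(s[k],3).tolist() for k in ("t","q","eef_pos","wrist_force","ft_torque","opening")}); print(np.round(s["ee_rot"],4).tolist())
    with open("log.txt","a") as f: f.write(repr({k:np.array(s[k]).tolist() for k in("q","eef_pos","ee_rot")})+"\n")
    return s
E
python3 - <<'E'
from h import *
st()
im,d,K,T,P=shot("wrist","w1"); cv2.imwrite("pics/w1.png",im)
print(np.round(T,3).tolist())
for n,lo,hi in [("handle",.055,.09),("rim",.03,.05)]:
    m=near(P,(.55,-.245),.1,lo,hi)
    print(n,m.sum(),m.sum() and rect(P[m]),np.percentile(P[m][:,2],[5,50,95])*1000 if m.sum() else 0)
E
```

```text
{'t': 1.85, 'q': [0.295, 0.493, 0.012, 1.811, -0.006, 0.838, -1.155], 'eef_pos': [0.589, -0.243, 0.231], 'wrist_force': [-0.217, 0.19, -0.431], 'ft_torque': [-0.022, -0.041, -0.02], 'opening': 0.042}
[[-0.9943, -0.0008, 0.1063], [-0.1063, -0.0006, -0.9943], [0.0009, -1.0, 0.0005]]
[[0.107, -0.946, -0.305, 0.667], [-0.994, -0.102, -0.032, -0.236], [-0.0, 0.307, -0.952, 0.373], [0.0, 0.0, 0.0, 1.0]]
handle 541 (array([ 589.9, -242. ]), 31.7, 13.4, 5.8) [62.76598584 64.76989166 65.88939902]
rim 1084 (array([ 538.4, -247.1]), 134.9, 68.1, 5.9) [31.41823195 38.51566572 40.26955405]
```

View pics/w1.png

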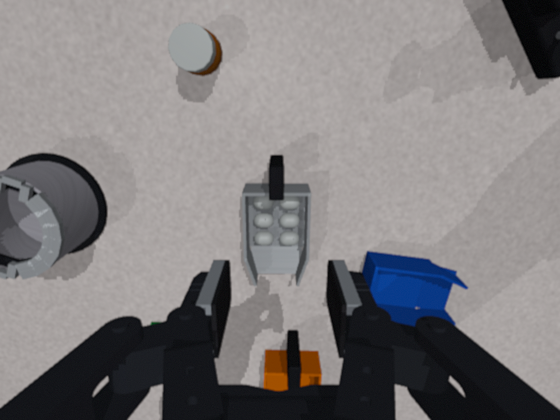

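Request:
send_rows:
  series:
    - [2, 1, -40, 0, 0, 0, 0.5]
    - [0, 0, -50, 0, 0, 0, 0.5]
    - [0, 0, -50, 0, 0, 0, 0.5]
    - [0, 0, -35, 0, 0, 0, 0.5]
    - [0, 0, -20, 0, 0, 0, 0.5]
    - [0, 0, -9, 0, 0, 0, 0.5]
    - [0, 0, 0, 0, 0, 0, 0]
    - [0, 0, 0, 0, 0, 0, 0]
    - [0, 0, 0, 0, 0, 0, 0]
    - [0, 0, 0, 0, 0, 0, 0]

```text
t: 3.15
eef_pos: [0.5927, -0.2411, 0.0284]
ee_rot: [[-0.994, 0.002, 0.109], [-0.109, -0.001, -0.994], [-0.002, -1.0, 0.001]]
wrist_force: [0.2, -1.0, 6.8]
opening: 0.0134
```

Run:
```python
from h import *
st()
```

```text
{'t': 3.15, 'q': [0.297, 0.758, 0.001, 1.935, -0.001, 0.447, -1.164], 'eef_pos': [0.593, -0.241, 0.028], 'wrist_force': [0.24, -1.033, 6.825], 'ft_torque': [0.025, 0.092, 0.063], 'opening': 0.013}
[[-0.9941, 0.0018, 0.1086], [-0.1086, -0.0007, -0.9941], [-0.0017, -1.0, 0.0009]]
```

Request:
send_rows:
  series:
    - [0, 0, 10, 0, 0, 0, 0]
    - [0, 0, 20, 0, 0, 0, 0]
    - [0, 0, 30, 0, 0, 0, 0]
    - [0, 0, 40, 0, 0, 0, 0]
    - [0, 0, 40, 0, 0, 0, 0]
    - [0, 0, 30, 0, 0, 0, 0]
    - [0, 0, 10, 0, 0, 0, 0]
    - [0, 0, 0, 0, 0, 0.1, 0]
    - [0, 0, 0, 0, 0, 0.1, 0]
    - [0, 0, 0, 0, 0, 0, 0]

```text
t: 4.4
eef_pos: [0.5915, -0.2407, 0.2068]
ee_rot: [[-0.953, -0.001, 0.303], [-0.303, 0.001, -0.953], [0.001, -1.0, -0.001]]
wrist_force: [-0.1, 0.3, -3.4]
opening: 0.0135
```

```bash
cat > kin.py <<'E'
import numpy as np
from scipy.spatial.transform import Rotation as R
from scipy.optimize import least_squares
# model: z-y-z-y-z-y-z spherical arm, signs s on z joints; p=[o1,o7,h,a,b,c,ex,ey]
C0=np.array([[1,0,0],[0,0,-1],[0,1,0.]]) # wrist z -> tool y
def fk(q,p,s):
    r=R.from_euler('ZYZYZYZ'[:3],[s[0]*q[0]+p[0],q[1],s[1]*q[2]]); x=np.array([0,0,p[2]])
    x=x+r.apply([p[6],0,p[3]]) ; r=r*R.from_euler('YZ',[q[3],s[2]*q[4]])
    x=x+r.apply([p[7],0,p[4]]); r=r*R.from_euler('YZ',[q[5],s[3]*q[6]+p[1]])
    x=x+r.apply([0,0,p[5]]); M=r.as_matrix()
    return x,np.c_[M[:,0],M[:,2],-M[:,1]]
L=[eval(l) for l in open("log.txt")] if __import__("os").path.exists("log.txt") else []
L.append(dict(q=[1.24,.6,-.003,1.6,.002,.943,-.08],eef_pos=[.182,-.701,.230],ee_rot=[[-0.968,-0.001,0.251],[-0.251,0.001,-0.968],[0,-1,-.002]]))
import itertools
def fit():
    best=[]
    for s in itertools.product([1,-1],repeat=4):
      for o1 in (0,3.14):
       for o7 in (0,1.57,3.14,-1.57):
        def res(p):
            o=[]
            for l in L:
                x,M=fk(l["q"],p,s); o+=list((x-l["eef_pos"])*5)+list((M-np.array(l["ee_rot"])).ravel())
            return np.r_[o,.01*(p[3:6]-[.4,.4,.3]),.02*p[6:]]
        f=least_squares(res,[o1,o7,.35,.42,.4,.3,0,0]); best.append((f.cost,s,f.x))
    best.sort(key=lambda b:b[0]); return best
if __name__=="__main__":
    for b in fit()[:12]: print(round(b[0],6),b[1],np.round(b[2],3))
E
python3 - <<'E'
from h import *
st()
E
python3 kin.py
```

```text
{'t': 4.4, 'q': [0.33, 0.522, -0.048, 1.828, 0.033, 0.794, -0.998], 'eef_pos': [0.591, -0.241, 0.207], 'wrist_force': [-0.142, 0.337, -3.403], 'ft_torque': [0.067, -0.11, 0.044], 'opening': 0.013}
[[-0.9529, -0.0011, 0.3032], [-0.3032, 0.0006, -0.9529], [0.0009, -1.0, -0.0009]]
0.000479 (-1, -1, -1, -1) [-0.086 -1.656  0.725  0.649  0.441  0.765  0.005  0.003]
0.000479 (-1, -1, -1, -1) [-0.086 -1.656  0.725  0.649  0.441  0.765  0.005  0.003]
0.000479 (-1, -1, -1, -1) [-8.600e-02  4.627e+00  7.250e-01  6.490e-01  4.410e-01  7.650e-01
  5.000e-03  3.000e-03]
0.000479 (-1, -1, -1, -1) [-0.086 -1.656  0.725  0.649  0.441  0.765  0.005  0.003]
0.00478 (-1, -1, 1, -1) [-8.600e-02  4.617e+00 -6.500e-02  6.480e-01  4.380e-01 -2.000e-02
  5.000e-03 -1.000e-03]
0.00478 (-1, -1, 1, -1) [-8.600e-02  4.617e+00 -6.500e-02  6.480e-01  4.380e-01 -2.000e-02
  5.000e-03 -1.000e-03]
0.00478 (-1, -1, 1, -1) [-8.600e-02 -1.666e+00 -6.500e-02  6.480e-01  4.380e-01 -2.000e-02
  5.000e-03 -1.000e-03]
0.00478 (-1, -1, 1, -1) [-8.600e-02 -1.666e+00 -6.500e-02  6.480e-01  4.380e-01 -2.000e-02
  5.000e-03 -1.000e-03]
0.009456 (-1, 1, -1, -1) [-0.086 -1.673 -0.898  0.655  0.435 -0.842  0.    -0.002]
0.009456 (-1, 1, -1, -1) [-8.60e-02  4.61e+00 -8.98e-01  6.55e-01  4.35e-01 -8.42e-01  0.00e+00
 -2.00e-03]
0.009456 (-1, 1, -1, -1) [-8.60e-02  4.61e+00 -8.98e-01  6.55e-01  4.35e-01 -8.42e-01  0.00e+00
 -2.00e-03]
0.009456 (-1, 1, -1, -1) [-0.086 -1.673 -0.898  0.655  0.435 -0.842  0.    -0.002]
```

Request:
send_rows:
  series:
    - [0, 20, 20, 0.02, -0.06, 0, 0]
    - [0, 20, 20, 0.02, -0.06, 0, 0]
    - [0, 20, 20, 0.02, -0.06, 0, 0]
    - [0, 0, 0, 0.02, -0.06, 0, 0]
    - [0, 0, 0, 0, 0, 0, 0]

```text
t: 5.03
eef_pos: [0.5906, -0.1814, 0.267]
ee_rot: [[-0.924, 0.236, 0.301], [-0.291, 0.079, -0.954], [-0.249, -0.969, -0.004]]
wrist_force: [0.5, 0.2, -2.1]
opening: 0.0132
```

```bash
python3 - <<'E'
from h import *
st()
E
python3 kin.py|head -9
```

```text
{'t': 5.025, 'q': [0.408, 0.37, -0.172, 1.959, -0.13, 0.61, -0.912], 'eef_pos': [0.591, -0.181, 0.267], 'wrist_force': [0.484, 0.168, -2.111], 'ft_torque': [-0.072, 0.285, 0.011], 'opening': 0.013}
[[-0.9239, 0.236, 0.3012], [-0.2907, 0.0788, -0.9536], [-0.2487, -0.9686, -0.0042]]
0.000971 (-1, -1, -1, -1) [-8.500e-02 -1.656e+00  2.530e-01  6.510e-01  4.420e-01  2.990e-01
  1.000e-03  1.000e-03]
0.000971 (-1, -1, -1, -1) [-8.500e-02 -1.656e+00  2.530e-01  6.510e-01  4.420e-01  2.990e-01
  1.000e-03  1.000e-03]
0.000971 (-1, -1, -1, -1) [-8.500e-02  4.628e+00  2.530e-01  6.510e-01  4.420e-01  2.990e-01
  1.000e-03  1.000e-03]
0.000971 (-1, -1, -1, -1) [-8.500e-02 -1.656e+00  2.530e-01  6.510e-01  4.420e-01  2.990e-01
  1.000e-03  1.000e-03]
0.087299 (-1, -1, 1, -1) [-0.078 -1.614  0.164  0.507  0.406  0.131  0.064 -0.074]
```

```bash
cat >> kin.py <<'E'
LO=np.array([-2.57,-.35,-1.29,.11,-1.05,.11,-2.63]);HI=np.array([2.57,1.97,1.29,2.56,4.19,1.86,2.63])
P0=np.array([-.085,-1.656,.253,.651,.442,.299,.001,.001]);S0=(-1,-1,-1,-1)
def ik(x,M,q0,w=.02):
    def res(q):
        a,b=fk(q,P0,S0); return np.r_[(a-x)*3,(R.from_matrix(M)*R.from_matrix(b).inv()).as_rotvec(),w*(q-q0)]
    f=least_squares(res,np.clip(q0,LO+.001,HI-.001),bounds=(LO,HI)); a,b=fk(f.x,P0,S0)
    return f.x,np.linalg.norm(a-x),np.linalg.norm((R.from_matrix(M)*R.from_matrix(b).inv()).as_rotvec())
def Rs(yaw,th): return (R.from_euler('z',yaw)*R.from_euler('y',-th)).as_matrix()
def Rt(rs): return np.c_[-rs[:,0],-rs[:,2],-rs[:,1]] # tool x=-xs, y=-zs, z=-ys
MO=np.array([.5230,-.0022,.076])
E
python3 - <<'E'
from kin import *
q0=np.array(L[-2]["q"])
for yaw in range(-150,151,15):
    y=np.radians(yaw);q=q0.copy();out=[]
    yn=np.radians(17.6)
    n=max(1,int(abs(y-yn)/.15))
    x=np.array([.59,-.18,.267])
    tgt=[]
    def tcp(th,off,z):
        rs=Rs(y,th); return MO+[off*np.cos(y),off*np.sin(y),z]-rs@[-.1204,0,-.0129],Rt(rs)
    for k in range(1,n+1): 
        yy=yn+(y-yn)*k/n; tgt.append((x+(tcp(.25,.012,.05)[0]-x)*k/n,Rt(Rs(yy,.25))))
    for th in np.arange(.3,1.31,.1): tgt.append((*tcp(th,.012,.03 if th<.6 else .008),))
    e=[];mg=[]
    for t in tgt: q,a,b=ik(*t,q); e.append(a+b); mg.append(min((q-LO).min(),(HI-q).min()))
    print(yaw,"maxerr",round(max(e),3),"first bad",next((i for i,v in enumerate(e) if v>.02),None),len(e),"minmargin",round(min(mg),2),np.round(q,2))
E
```

```text
-150 maxerr 0.964 first bad 14 30 minmargin 0.0 [-0.78  1.43  1.29  1.58 -0.    1.82 -2.63]
-135 maxerr 0.895 first bad 14 28 minmargin 0.0 [-0.95  1.28  1.29  2.26 -0.69  0.58 -2.63]
-120 maxerr 0.731 first bad 15 27 minmargin 0.0 [-1.06  1.31  1.29  2.36 -0.79  0.28 -2.63]
-105 maxerr 0.567 first bad 16 25 minmargin 0.0 [-1.14  1.32  1.29  2.38 -0.77  0.14 -2.63]
-90 maxerr 0.398 first bad 16 23 minmargin 0.0 [-1.19  1.32  1.29  2.35 -0.7   0.11 -2.63]
-75 maxerr 0.278 first bad 16 21 minmargin 0.0 [-1.23  1.3   1.29  2.32 -0.61  0.11 -2.63]
-60 maxerr 0.289 first bad 15 20 minmargin 0.0 [-1.27  1.24  1.29  2.28 -0.5   0.11 -2.63]
-45 maxerr 0.406 first bad 10 18 minmargin 0.0 [-1.29  1.15  1.29  2.24 -0.34  0.11 -2.63]
-30 maxerr 0.571 first bad 8 16 minmargin 0.0 [-1.27  0.99  1.29  2.23 -1.05  0.11 -1.68]
-15 maxerr 0.694 first bad 5 14 minmargin 0.0 [-1.29  0.73  1.29  2.23 -1.05  0.11 -1.32]
0 maxerr 0.761 first bad 4 13 minmargin 0.0 [-0.35  0.16  0.34  2.27 -1.05  0.11 -0.58]
15 maxerr 0.654 first bad 3 12 minmargin 0.0 [ 1.26  0.85 -1.29  2.27 -1.05  0.11  0.34]
30 maxerr 0.473 first bad 4 12 minmargin 0.0 [ 1.23  1.09 -1.29  2.27 -1.05  0.11  0.64]
45 maxerr 0.274 first bad 6 14 minmargin 0.0 [ 1.2   1.2  -1.29  2.29 -1.05  0.14  0.81]
60 maxerr 0.069 first bad 10 15 minmargin 0.0 [ 1.16  1.23 -1.29  2.31 -1.05  0.18  0.91]
75 maxerr 0.0 first bad None 17 minmargin 0.0 [ 1.13  1.25 -1.29  2.22 -0.43  0.38  0.36]
90 maxerr 0.0 first bad None 19 minmargin 0.02 [ 1.06  1.25 -1.27  2.07 -0.22  0.7   0.23]
105 maxerr 0.0 first bad None 21 minmargin 0.15 [ 0.94  1.18 -1.14  1.94 -0.25  1.01  0.36]
120 maxerr 0.0 first bad None 22 minmargin 0.25 [ 0.81  1.13 -1.04  1.82 -0.22  1.28  0.46]
135 maxerr 0.0 first bad None 24 minmargin 0.34 [ 0.68  1.11 -0.95  1.72 -0.16  1.51  0.55]
150 maxerr 0.0 first bad None 26 minmargin 0.15 [ 0.55  1.1  -0.88  1.65 -0.08  1.71  0.65]
```

Request:
send_rows:
  series:
    - [0, 0, 0, -0.02, 0.06, 0, 0]
    - [0, 0, 0, -0.02, 0.06, 0, 0]
    - [0, 0, 0, -0.02, 0.06, 0, 0]
    - [-5, 10, 0, -0.02, 0.06, 0.05, 0]
    - [-11, 22, 0, 0, 0, 0.1, 0]
    - [-11, 22, 0, 0, 0, 0.14, 0]
    - [-11, 22, 0, 0, 0, 0.15, 0]
    - [-11, 22, 0, 0, 0, 0.15, 0]
    - [-11, 22, 0, 0, 0, 0.15, 0]
    - [-11, 22, 0, 0, 0, 0.15, 0]
    - [-11, 22, 0, 0, 0, 0.15, 0]
    - [-11, 22, 0, 0, 0, 0.15, 0]
    - [-11, 22, 0, 0, 0, 0.15, 0]
    - [-11, 22, 0, 0, 0, 0.15, 0]
    - [-11, 22, 0, 0, 0, 0.15, 0]
    - [-11, 22, 0, 0, 0, 0.15, 0]
    - [-11, 22, 0, 0, 0, 0.15, 0]
    - [-7, 12, 0, 0, 0, 0.08, 0]
    - [0, 0, 0, 0, 0, 0, 0]
    - [0, 0, 0, 0, 0, 0, 0]

```text
t: 7.52
eef_pos: [0.4375, 0.1266, 0.2671]
ee_rot: [[0.685, -0.002, 0.728], [-0.728, -0.002, 0.685], [0.0, -1.0, -0.003]]
wrist_force: [-0.4, 0.4, -2.8]
opening: 0.0134
```

```bash
python3 - <<'E'
from h import *
st()
im,d,K,T,P=shot("side","s2"); t,d2,K2,T2,P2=shot("top","t2")
cv2.imwrite("pics/s2.png",np.vstack([cv2.resize(im[100:310,150:430],(560,420)),t[100:280,:][:, :]]))
E
python3 kin.py|head -2
```

```text
{'t': 7.525, 'q': [0.123, 0.286, -0.66, 2.121, 0.243, 0.81, 0.069], 'eef_pos': [0.437, 0.127, 0.267], 'wrist_force': [-0.418, 0.428, -2.779], 'ft_torque': [0.07, 0.01, 0.017], 'opening': 0.013}
[[0.6852, -0.0017, 0.7284], [-0.7284, -0.0019, 0.6852], [0.0002, -1.0, -0.0026]]
0.001782 (-1, -1, -1, -1) [-0.087 -1.657  0.256  0.68   0.451  0.324 -0.017  0.011]
0.001782 (-1, -1, -1, -1) [-0.087 -1.657  0.256  0.68   0.451  0.324 -0.017  0.011]
```

View pics/s2.png

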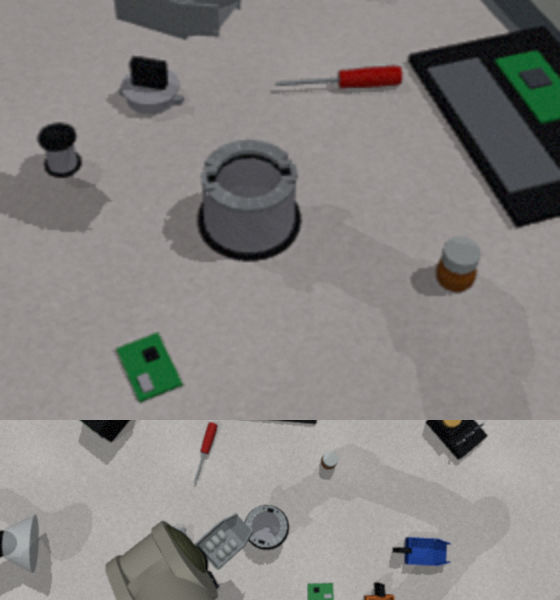

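Run:
```python
from h import *
from kin import *
l=L[-2]; x=np.array(l["eef_pos"]);M=np.array(l["ee_rot"]);rs=np.c_[-M[:,0],-M[:,2],-M[:,1]]
print("lip pred",np.round((x+rs@[-.1204,0,-.0129])*1000,1))
im,d,K,T,P=load("t2")
m=near(P,(.48,.065),.07,.2,.3); Q=(P[m]-x)@rs*1000
# keep scoop parts, in scoop axes rel. TCP
print("xs range",np.percentile(Q[:,0],[0,1,2,5]),"y",np.percentile(Q[:,1],[1,50,99]))
for a in range(-125,-20,10):
    k=(Q[:,0]>a)&(Q[:,0]<a+10); 
    if k.sum(): print(a,k.sum(),np.round([Q[k,1].min(),Q[k,1].max(),np.percentile(Q[k,2],5),Q[k,2].max()],1))
y=np.arctan2(rs[1,0],rs[0,0]);print("yaw",np.degrees(y))
c=x;q=np.array(l["q"])
ths=[0,.1,.2,.3,.4,.5]+list(np.arange(.56,1.31,.06))
zs=np.interp(ths,[0,.3,.5,1.3],[.12,.03,.014,.006]);of=np.interp(ths,[0,.4,1.3],[.012,.012,.012])
for th,z,o in zip(ths,zs,of):
    r=Rs(y,th); t=MO+[o*np.cos(y),o*np.sin(y),z]-r@[-.1204,0,-.0129]
    q2,a,b=ik(t,Rt(r),q); print(round(th,2),"d",np.round((t-c)*1000,1),"tcp",np.round(t*1000),"dq",round(abs(q2-q).max(),2),"e",round(a+b,3)); c=t;q=q2
```

```text
lip pred [520.   38.9 254.2]
xs range [-121.12401426 -119.13062049 -117.8468106  -114.36583113] y [-31.86644632   0.14528605  35.19650559]
-125 77 [-27.3  30.1 -17.   12.4]
-115 145 [-26.7  30.4 -19.6  14.9]
-105 156 [-28.9  32.7 -23.9  17. ]
-95 171 [-32.6  35.4 -27.5  14.6]
-85 184 [-32.4  35.3 -28.1  14.3]
-75 170 [-33.1  35.3 -26.8  15.4]
-65 181 [-32.6  35.3 -26.8  13.7]
-55 169 [-32.2  35.4 -26.9  14.1]
-45 178 [-32.4  35.2 -26.7  14.3]
-35 165 [-32.3  35.2 -27.5  14.3]
-25 154 [-32.1  35.2 -27.3  15.4]
yaw 133.2501412817645
0 d [ -5.2 -32.3 -58.2] tcp [432.  94. 209.] dq 0.18 e 0.0
0.1 d [  1.3  -1.4 -18. ] tcp [434.  93. 191.] dq 0.09 e 0.0
0.2 d [  2.1  -2.2 -18.3] tcp [436.  91. 173.] dq 0.08 e 0.0
0.3 d [  2.9  -3.1 -18.7] tcp [439.  88. 154.] dq 0.08 e 0.0
0.4 d [ 3.7 -3.9  2.9] tcp [442.  84. 157.] dq 0.08 e 0.0
0.5 d [ 4.4 -4.7  2.3] tcp [447.  79. 159.] dq 0.08 e 0.0
0.56 d [ 3.  -3.1  5.2] tcp [450.  76. 164.] dq 0.06 e 0.0
0.62 d [ 3.2 -3.4  5. ] tcp [453.  72. 169.] dq 0.05 e 0.0
0.68 d [ 3.4 -3.6  4.7] tcp [456.  69. 174.] dq 0.05 e 0.0
0.74 d [ 3.6 -3.9  4.4] tcp [460.  65. 178.] dq 0.05 e 0.0
0.8 d [ 3.8 -4.1  4. ] tcp [464.  61. 182.] dq 0.05 e 0.0
0.86 d [ 4.  -4.3  3.7] tcp [468.  57. 186.] dq 0.05 e 0.0
0.92 d [ 4.2 -4.4  3.3] tcp [472.  52. 189.] dq 0.05 e 0.0
0.98 d [ 4.3 -4.6  3. ] tcp [476.  48. 192.] dq 0.05 e 0.0
1.04 d [ 4.5 -4.8  2.6] tcp [481.  43. 195.] dq 0.05 e 0.0
1.1 d [ 4.6 -4.9  2.2] tcp [485.  38. 197.] dq 0.05 e 0.0
1.16 d [ 4.7 -5.   1.8] tcp [490.  33. 199.] dq 0.05 e 0.0
1.22 d [ 4.8 -5.1  1.4] tcp [495.  28. 200.] dq 0.05 e 0.0
1.28 d [ 4.9 -5.2  0.9] tcp [500.  23. 201.] dq 0.04 e 0.0
```

Request:
send_rows:
  series:
    - [-4, -15, -29, 0, 0, 0, 0]
    - [-4, -14, -29, 0, 0, 0, 0]
    - [1, -1, -18, 0.073, 0.0685, 0, 0]
    - [2, -2, -18, 0.073, 0.0685, 0, 0]
    - [3, -3, -18, 0.073, 0.0685, 0, 0]
    - [4, -4, 3, 0.073, 0.0685, 0, 0]
    - [0, 0, 0, 0, 0, 0, 0]

```text
t: 8.5
eef_pos: [0.4405, 0.0862, 0.1571]
ee_rot: [[0.629, -0.267, 0.73], [-0.672, 0.285, 0.683], [-0.391, -0.92, -0.001]]
wrist_force: [-0.6, 0.5, -1.7]
opening: 0.0134
```

```bash
cat > lip.py <<'E'
from h import *
from kin import *
s=st();x=np.array(s["eef_pos"]);M=np.array(s["ee_rot"]);rs=np.c_[-M[:,0],-M[:,2],-M[:,1]]
y=np.radians(133.25);e=x+rs@[-.1204,0,-.0129]-MO
print("tilt",np.degrees(np.arccos(rs[2,2])),"lip off xs,ys,z",np.round([1000*(e[0]*np.cos(y)+e[1]*np.sin(y)),1000*(-e[0]*np.sin(y)+e[1]*np.cos(y)),1000*e[2]],1))
E
python3 lip.py
```

```text
{'t': 8.5, 'q': [0.436, 0.619, -0.773, 2.106, 0.091, 0.761, 0.403], 'eef_pos': [0.441, 0.086, 0.157], 'wrist_force': [-0.577, 0.451, -1.717], 'ft_torque': [-0.372, -0.353, 0.009], 'opening': 0.013}
[[0.6286, -0.2675, 0.7303], [-0.6723, 0.2851, 0.6832], [-0.391, -0.9204, -0.0006]]
tilt 23.01380996235831 lip off xs,ys,z [15.1 -0.2 22.1]
```

Request:
send_rows:
  series:
    - [4, -5, 2, 0.073, 0.0685, 0, 0]
    - [3, -3, 5, 0.044, 0.041, 0, 0]
    - [3, -3, 5, 0.044, 0.041, 0, 0]
    - [3, -4, 5, 0.044, 0.041, 0, 0]
    - [4, -4, 4, 0.044, 0.041, 0, 0]
    - [4, -4, 4, 0.044, 0.041, 0, 0]
    - [4, -4, 4, 0.044, 0.041, 0, 0]
    - [4, -4, 3, 0.044, 0.041, 0, 0]
    - [4, -5, 3, 0.044, 0.041, 0, 0]
    - [4, -5, 3, 0.044, 0.041, 0, 0]
    - [5, -5, 2, 0.044, 0.041, 0, 0]
    - [5, -5, 2, 0.044, 0.041, 0, 0]
    - [5, -5, 2, 0.044, 0.041, 0, 0]
    - [5, -5, 1, 0.044, 0.041, 0, 0]
    - [0, 0, 0, 0, 0, 0, 0]
    - [0, 0, 0, 0, 0, 0, 0]
    - [0, 0, 0, 0, 0, 0, 0]
    - [0, 0, 0, 0, 0, 0, 0]

```text
t: 10.75
eef_pos: [0.4959, 0.0275, 0.2037]
ee_rot: [[0.2, -0.656, 0.728], [-0.204, 0.698, 0.686], [-0.958, -0.286, 0.006]]
wrist_force: [0.0, -1.0, -2.2]
opening: 0.0134
```

```bash
python3 lip.py
python3 - <<'E'
from h import *
im,*_=shot("side","s3"); t,*_=shot("top","t3")
cv2.imwrite("pics/s3.png",np.vstack([cv2.resize(im[120:260,180:360],(540,420),interpolation=cv2.INTER_CUBIC),cv2.resize(t[160:250,200:335],(540,360))[:180*2]])[:600*2])
E
```

```text
{'t': 10.75, 'q': [0.686, 1.094, -0.888, 1.661, -0.222, 1.502, 0.658], 'eef_pos': [0.496, 0.027, 0.204], 'wrist_force': [0.002, -1.044, -2.232], 'ft_torque': [-1.0, -0.888, -0.043], 'opening': 0.013}
[[0.2004, -0.656, 0.7276], [-0.2039, 0.6985, 0.686], [-0.9583, -0.2859, 0.0062]]
tilt 73.39009856912907 lip off xs,ys,z [18.1 -1.3  8.6]
```

View pics/s3.png

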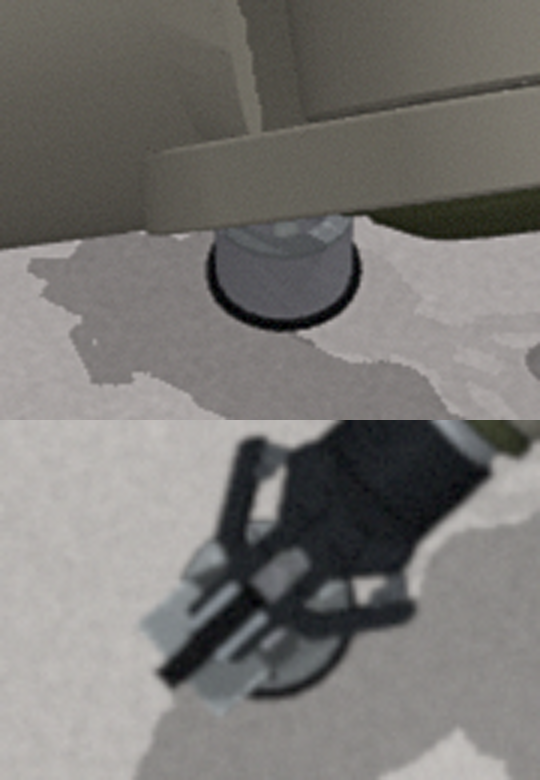

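Request:
send_rows:
  series:
    - [2, -2, 2, 0.06, 0.056, 0, 0]
    - [-2, 2, 0, -0.06, -0.056, 0, 0]
    - [2, -2, 0, 0.06, 0.056, 0, 0]
    - [0, 0, 0, 0, 0, 0, 0]
    - [0, 0, 10, 0, 0, 0, 0]
    - [0, 0, 20, -0.044, -0.041, 0, 0]
    - [-10, 10, 20, -0.09, -0.085, 0, 0]
    - [-10, 10, 15, -0.11, -0.1, 0, 0]
    - [-10, 10, 10, -0.11, -0.1, 0, 0]
    - [-10, 10, 10, -0.11, -0.1, 0, 0]
    - [-10, 10, 10, -0.11, -0.1, 0, 0]
    - [-8, 10, 0, -0.11, -0.1, 0, 0]
    - [-5, 10, 0, -0.11, -0.1, 0, 0]
    - [0, 10, 0, -0.11, -0.1, 0, 0]
    - [0, 10, 0, -0.11, -0.1, 0, 0]
    - [0, 0, 0, 0, 0, 0, 0]
    - [0, 0, 0, 0, 0, 0, 0]

```text
t: 12.98
eef_pos: [0.4344, 0.1155, 0.3009]
ee_rot: [[0.683, -0.004, 0.731], [-0.731, -0.016, 0.683], [0.009, -1.0, -0.014]]
wrist_force: [0.6, 0.6, -1.9]
opening: 0.0135
```

```bash
python3 lip.py
python3 - <<'E'
from h import *
im,*_=shot("side","s4"); t,*_=shot("top","t4")
cv2.imwrite("pics/s4.png",np.hstack([cv2.resize(im[130:250,200:340],(400,343),interpolation=cv2.INTER_CUBIC),cv2.resize(t[150:270,180:320],(400,343),interpolation=cv2.INTER_CUBIC)]))
E
```

```text
{'t': 12.975, 'q': [0.279, 0.265, -0.825, 2.076, 0.261, 0.912, 0.059], 'eef_pos': [0.434, 0.116, 0.301], 'wrist_force': [0.611, 0.574, -1.853], 'ft_torque': [0.039, 0.014, -0.027], 'opening': 0.013}
[[0.6828, -0.0044, 0.7306], [-0.7305, -0.0163, 0.6827], [0.0089, -0.9999, -0.0143]]
tilt 0.9668965848706431 lip off xs,ys,z [ 25.9 -15.5 213. ]
```

View pics/s4.png

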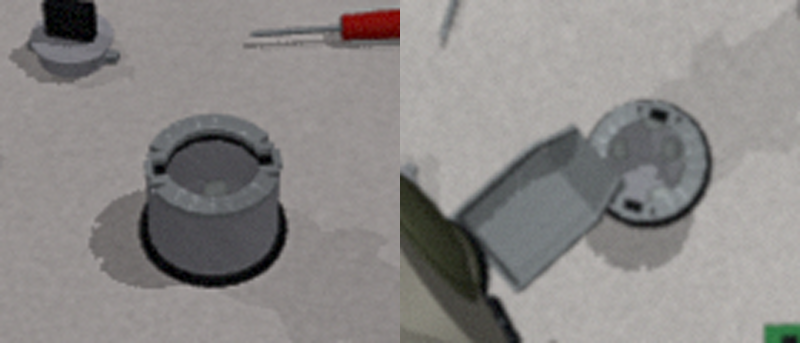

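Request:
send_rows:
  series:
    - [4, -10, 0, 0.016, -0.004, -0.06, 0]
    - [10, -23, 0, 0, 0, -0.13, 0]
    - [10.5, -24, 0, 0, 0, -0.15, 0]
    - [10.5, -24, 0, 0, 0, -0.15, 0]
    - [10.5, -24, 0, 0, 0, -0.15, 0]
    - [10.5, -24, 0, 0, 0, -0.15, 0]
    - [10.5, -24, 0, 0, 0, -0.15, 0]
    - [10.5, -24, 0, 0, 0, -0.15, 0]
    - [10.5, -24, 0, 0, 0, -0.15, 0]
    - [10.5, -24, 0, 0, 0, -0.15, 0]
    - [10.5, -24, 0, 0, 0, -0.15, 0]
    - [10.5, -24, 0, 0, 0, -0.15, 0]
    - [10.5, -24, 0, 0, 0, -0.15, 0]
    - [10.5, -24, 0, 0, 0, -0.15, 0]
    - [10.5, -24, 0, 0, 0, -0.15, 0]
    - [8, -12, -20, 0, 0, -0.08, 0]
    - [0, 0, -40, 0, 0, 0, 0]
    - [0, 0, -50, 0, 0, 0, 0]
    - [0, 0, -40, 0, 0, 0, 0]
    - [0, 0, -20, 0, 0, 0, 0]

```text
t: 15.58
eef_pos: [0.5916, -0.2438, 0.127]
ee_rot: [[-0.995, -0.003, 0.096], [-0.096, 0.002, -0.995], [0.003, -1.0, -0.003]]
wrist_force: [1.1, -0.2, -1.0]
opening: 0.0135
```

```bash
python3 lip.py
```

```text
{'t': 15.575, 'q': [0.396, 0.624, -0.142, 1.88, 0.134, 0.651, -1.301], 'eef_pos': [0.592, -0.244, 0.127], 'wrist_force': [1.129, -0.211, -1.017], 'ft_torque': [0.035, -0.06, -0.05], 'opening': 0.013}
[[-0.9954, -0.0029, 0.0963], [-0.0963, 0.0024, -0.9954], [0.0027, -1.0, -0.0027]]
tilt 0.21660410097592683 lip off xs,ys,z [-149.2  210.8   38.5]
```

Request:
send_rows:
  series:
    - [1, 2, -30, 0, 0, 0.013, 0]
    - [0, 0, -30, 0, 0, 0, 0]
    - [0, 0, -20, 0, 0, 0, 0]
    - [0, 0, -10, 0, 0, 0, 0]
    - [0, 0, -5, 0, 0, 0, 0]
    - [0, 0, -3, 0, 0, 0, 0]
    - [0, 0, 0, 0, 0, 0, 0]

```text
t: 16.45
eef_pos: [0.5948, -0.2398, 0.0328]
ee_rot: [[-0.993, 0.001, 0.114], [-0.114, 0.001, -0.993], [-0.001, -1.0, -0.001]]
wrist_force: [1.1, -0.2, -1.9]
opening: 0.0133
```

```bash
python3 lip.py
```

```text
{'t': 16.45, 'q': [0.37, 0.754, -0.115, 1.924, 0.171, 0.472, -1.323], 'eef_pos': [0.595, -0.24, 0.033], 'wrist_force': [1.131, -0.16, -1.916], 'ft_torque': [0.034, -0.051, -0.017], 'opening': 0.013}
[[-0.9935, 0.0013, 0.1142], [-0.1141, 0.0007, -0.9935], [-0.0014, -1.0, -0.0006]]
tilt 0.08708905703354462 lip off xs,ys,z [-150.4  207.   -56.3]
```

Request:
send_rows:
  series:
    - [-2, -1, -2, 0, 0, 0, 0]
    - [0, 0, -1, 0, 0, 0, 0]
    - [0, 0, -1, 0, 0, 0, 0]
    - [0, 0, 0, 0, 0, 0, 0]

```text
t: 16.95
eef_pos: [0.5926, -0.2408, 0.0285]
ee_rot: [[-0.993, 0.001, 0.114], [-0.114, 0.001, -0.993], [-0.001, -1.0, -0.001]]
wrist_force: [-0.7, 0.0, 1.5]
opening: 0.0132
```

Request:
send_rows:
  series:
    - [0, 0, 0, 0, 0, 0, 0.5]
    - [0, 0, 0, 0, 0, 0, 0.5]
    - [0, 0, 0, 0, 0, 0, 0.5]
    - [0, 0, 15, 0, 0, 0, 0.5]
    - [0, 0, 40, 0, 0, 0, 0.5]
    - [0, 0, 50, 0, 0, 0, 0.5]
    - [0, 0, 50, 0, 0, 0, 0.5]
    - [0, 0, 40, 0, 0, 0, 0.5]
    - [0, 0, 0, 0, 0, 0, 0.5]

```text
t: 18.08
eef_pos: [0.5941, -0.2414, 0.228]
ee_rot: [[-0.993, 0.007, 0.114], [-0.114, -0.001, -0.994], [-0.007, -1.0, 0.002]]
wrist_force: [-0.3, -0.9, -0.2]
opening: 0.043
```

Run:
```python
from h import *
from kin import *
s=st(); q0=np.array(s["q"])
im,d,K,T,P=shot("wrist","w5")
for n,lo,hi in [("handle",.055,.09),("rim",.03,.05)]:
    m=near(P,(.55,-.245),.1,lo,hi)
    print(n,m.sum(),m.sum() and rect(P[m]),np.percentile(P[m][:,2],[5,50,95])*1000 if m.sum() else 0)
def Tj(j): # jaw z axis at angle j, tool y down
    z=np.array([np.cos(j),np.sin(j),0]);y=np.array([0,0,-1.]);return np.c_[np.cross(y,z),y,z]
x0=np.array(s["eef_pos"]);j0=np.radians(-83.5)
for dj in (139.5,-40.5):
    q=q0;e=[];mg=[]
    j1=j0+np.radians(dj)
    pts=[(x0+(np.array([.484,.229,.2])-x0)*k/20,j0+(j1-j0)*k/20) for k in range(21)]+[((.484,.229,.025),j1)]
    pts+=[((.523,-.002,.2),j1+.33*k/5) for k in range(6)]+[((.523,-.002,.085),j1+.33-1.75*k/15) for k in range(16)]
    for i,(x,j) in enumerate(pts):
        q,a,b=ik(np.array(x),Tj(j),q); e.append(a+b);mg.append(min((q-LO).min(),(HI-q).min()))
        if i in(20,27,43):print(np.round(q,2))
    print(dj,max(e),min(mg))
```

```text
{'t': 18.075, 'q': [0.412, 0.503, -0.17, 1.802, 0.109, 0.838, -1.266], 'eef_pos': [0.594, -0.241, 0.228], 'wrist_force': [-0.349, -0.878, -0.152], 'ft_torque': [0.02, 0.028, 0.028], 'opening': 0.043}
[[-0.9935, 0.0073, 0.1138], [-0.1138, -0.0013, -0.9935], [-0.0071, -1.0, 0.0022]]
handle 565 (array([ 590. , -241.8]), 31.6, 13.6, 6.3) [62.40110016 64.66572857 65.94588386]
rim 1095 (array([ 538.5, -247.3]), 135.3, 68.1, 6.4) [31.36852544 38.55838753 40.23134447]
[ 0.05  0.54 -0.84  2.06  0.57  0.79 -0.17]
[ 0.55  0.56 -0.94  2.09  0.63  0.81  0.53]
[ 0.09  0.6  -0.25  2.18  0.36  0.4  -0.89]
139.5 0.0010922206041631306 0.2941310049071108
[-0.59  0.42  0.09  2.06 -0.06  0.66 -2.63]
[-0.06  0.4  -0.03  2.09  0.02  0.65 -1.93]
[-0.65  0.76  0.9   2.18 -1.    0.7  -2.63]
-40.5 0.0005533064660939999 6.284750497798086e-12
```

Request:
send_rows:
  series:
    - [-4, 14, 8, 0.001, 0.007, 0.07, 0.7]
    - [-8, 27, 10, 0, 0, 0.15, 0.7]
    - [-8, 27, 10, 0, 0, 0.15, 0.7]
    - [-8, 27, 10, 0, 0, 0.15, 0.7]
    - [-8, 27, 10, 0, 0, 0.15, 0.7]
    - [-8, 27, 10, 0, 0, 0.15, 0.7]
    - [-8, 27, 10, 0, 0, 0.15, 0.7]
    - [-8, 27, 4, 0, 0, 0.15, 0.7]
    - [-8, 27, 0, 0, 0, 0.1, 0.7]
    - [-3, 9, 0, 0, 0, 0, 0.7]
    - [0, 0, 0, 0, 0, 0, 0.7]
    - [0, 0, 0, 0, 0, 0, 0.7]

```text
t: 19.62
eef_pos: [0.5217, -0.0028, 0.295]
ee_rot: [[-0.237, -0.005, 0.972], [-0.972, -0.006, -0.237], [0.007, -1.0, -0.003]]
wrist_force: [0.2, -0.3, -0.4]
opening: 0.0598
```

```bash
cat > can.py <<'E'
from h import *
import sys
def can(tag):
    im,d,K,T,P=load(tag)
    m=near(P,(.523,-.002),.07,.070,.084)
    c,(r)=cv2.minEnclosingCircle((P[m][:,:2]*1000).astype(np.float32)); print(tag,"ring",m.sum(),np.round(c,1),round(r,1),"z",np.round(np.percentile(P[m][:,2],[10,50,90])*1000,1))
    # rectify image of the z=.076 plane, 0.25 mm/px, +-60mm about (523,-2); rows=+x up, cols=+y left
    N=480; k=.00025; W=np.array([[0,-k,.523+k*N/2],[-k,0,-.002+k*N/2],[0,0,.076],[0,0,1]])
    Hm=K@np.linalg.inv(T)[:3]@W
    rc=cv2.warpPerspective(im,np.linalg.inv(Hm),(N,N),flags=cv2.INTER_CUBIC); return rc
E
python3 - <<'E'
from can import *
st(); shot("wrist","w6"); a=can("w6"); b=can("t4")
cv2.imwrite("pics/w6.png",np.hstack([a,cv2.resize(load("w6")[0],(320,240))[:,:].repeat(2,0)]) if 0 else a)
E
```

```text
{'t': 19.625, 'q': [0.32, 0.328, -0.557, 1.958, 0.221, 0.92, -0.588], 'eef_pos': [0.522, -0.003, 0.295], 'wrist_force': [0.182, -0.344, -0.395], 'ft_torque': [-0.057, 0.038, -0.015], 'opening': 0.06}
[[-0.2366, -0.0048, 0.9716], [-0.9716, -0.0056, -0.2366], [0.0066, -1.0, -0.0033]]
w6 ring 3575 [523.7  -2.2] 51.1 z [73.8 74.9 75.9]
t4 ring 533 [523.   -1.6] 50.6 z [73.4 76.1 78.7]
```

View pics/w6.png

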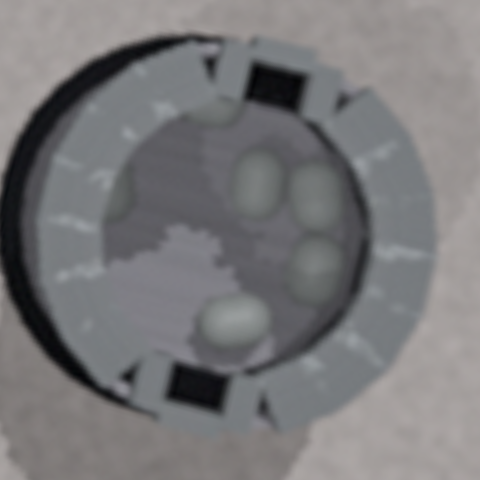

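Request:
send_rows:
  series:
    - [-2, 12, 0, 0.006, -0.005, 0.06, 0.7]
    - [-4, 26, -8, 0, 0, 0.15, 0.7]
    - [-4, 26, -8, 0, 0, 0.15, 0.7]
    - [-4, 26, -8, 0, 0, 0.15, 0.7]
    - [-5, 26, -8, 0, 0, 0.15, 0.7]
    - [-5, 26, -8, 0, 0, 0.15, 0.7]
    - [-5, 26, -8, 0, 0, 0.15, 0.7]
    - [-4, 26, -8, 0, 0, 0.15, 0.7]
    - [-4, 26, -8, 0, 0, 0.107, 0.7]
    - [-1, 12, 0, 0, 0, 0, 0.7]
    - [0, 0, 0, 0, 0, 0, 0.7]
    - [0, 0, 0, 0, 0, 0, 0.7]

```text
t: 21.18
eef_pos: [0.4838, 0.2293, 0.2315]
ee_rot: [[0.83, 0.0, 0.558], [-0.558, 0.0, 0.83], [-0.0, -1.0, 0.0]]
wrist_force: [0.3, -0.6, 0.5]
opening: 0.0596
```

```bash
cat > cap.py <<'E'
from h import *
def cap(tag,c0=(.484,.2295),zo=0):
    im,d,K,T,P=load(tag)
    m=near(P,c0,.06,zo+.045,zo+.075); zt=np.percentile(P[m][:,2],90)
    t=m&(P[...,2]>zt-.006); print(tag,"bar top",t.sum(),rect(P[t]),"z",np.round(np.percentile(P[t][:,2],[10,50,90])*1000,1))
    f=near(P,c0,.06,zo+.017,zo+.028); c,r=cv2.minEnclosingCircle((P[f][:,:2]*1000).astype(np.float32)); print("  flange",f.sum(),np.round(c,1),round(r,1),"z",np.round(np.median(P[f][:,2])*1000,1))
E
python3 - <<'E'
from cap import *
st(); im,d,K,T,P=shot("wrist","w7"); cap("w7"); cv2.imwrite("pics/w7.png",im)
E
```

```text
{'t': 21.175, 'q': [0.052, 0.49, -0.847, 1.998, 0.482, 0.864, -0.081], 'eef_pos': [0.484, 0.229, 0.232], 'wrist_force': [0.35, -0.556, 0.535], 'ft_torque': [-0.001, 0.025, -0.0], 'opening': 0.06}
[[0.8298, 0.0002, 0.5581], [-0.5581, 0.0004, 0.8298], [-0.0001, -1.0, 0.0004]]
w7 bar top 803 (array([484.8, 230.9]), 43.2, 16.0, 145.0) z [55.6 56.8 57.8]
  flange 2933 [485.3 230.7] 35.9 z 21.0
```

View pics/w7.png

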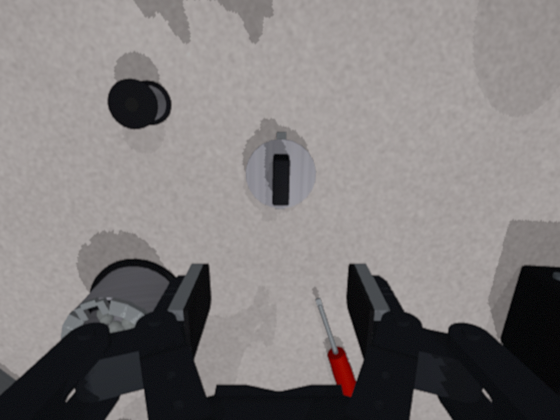

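Request:
send_rows:
  series:
    - [1, 1.5, -35, 0, 0, -0.016, 0.7]
    - [0, 0, -50, 0, 0, 0, 0.7]
    - [0, 0, -50, 0, 0, 0, 0.7]
    - [0, 0, -40, 0, 0, 0, 0.7]
    - [0, 0, -20, 0, 0, 0, 0.7]
    - [0, 0, -9, 0, 0, 0, 0.7]
    - [0, 0, 0, 0, 0, 0, 0.7]
    - [0, 0, 0, 0, 0, 0, 0]
    - [0, 0, 0, 0, 0, 0, 0]
    - [0, 0, 0, 0, 0, 0, 0]
    - [0, 0, 0, 0, 0, 0, 0]
    - [0, 0, 0, 0, 0, 0, 0]

```text
t: 22.72
eef_pos: [0.485, 0.2317, 0.0281]
ee_rot: [[0.822, 0.001, 0.57], [-0.57, 0.001, 0.822], [0.0, -1.0, 0.002]]
wrist_force: [0.3, -1.6, 7.1]
opening: 0.0153
```

Run:
```python
from h import *
st(); im,d,K,T,P=shot("wrist","w8")
from cap import *
cap("w8")
```

```text
{'t': 22.725, 'q': [-0.19, 0.748, -0.533, 2.149, 0.868, 0.47, -0.444], 'eef_pos': [0.485, 0.232, 0.028], 'wrist_force': [0.31, -1.608, 7.06], 'ft_torque': [-0.168, 0.024, 0.0], 'opening': 0.015}
[[0.8217, 0.0011, 0.57], [-0.57, 0.0012, 0.8217], [0.0002, -1.0, 0.0016]]
w8 bar top 2083 (array([482.2, 232.5]), 78.8, 23.0, 55.5) z [68.8 72.4 74.4]
  flange 8322 [484.9 231. ] 36.0 z 20.9
```

Request:
send_rows:
  series:
    - [0, 0, 15, 0, 0, 0, 0]
    - [0, 0, 35, 0, 0, 0, 0]
    - [0, 0, 45, 0, 0, 0, 0]
    - [2, -14, 40, 0, 0, 0.03, 0]
    - [4, -26, 15, 0, 0, 0.04, 0]
    - [5, -28, 0, 0, 0, 0.04, 0]
    - [5, -28, 0, 0, 0, 0.04, 0]
    - [5, -28, 0, 0, 0, 0.04, 0]
    - [5, -28, 0, 0, 0, 0.04, 0]
    - [5, -28, 0, 0, 0, 0.04, 0]
    - [4, -28, 0, 0, 0, 0.04, 0]
    - [3.5, -25.5, 0, 0, 0, 0.038, 0]
    - [0, 0, 0, 0, 0, 0, 0]
    - [0, 0, 0, 0, 0, 0, 0]

```text
t: 24.52
eef_pos: [0.5228, -0.0013, 0.1778]
ee_rot: [[0.967, -0.0, 0.256], [-0.256, 0.001, 0.967], [-0.001, -1.0, 0.001]]
wrist_force: [0.9, 0.5, -1.9]
opening: 0.0152
```

Run:
```python
from cap import *
s=st(); x=s["eef_pos"]; shot("top","t9"); shot("side","s9"); shot("wrist","w9")
for t in("t9","s9","w9"):
    try: cap(t,(x[0],x[1]),x[2]-.028)
    except Exception as e: print(t,e)
```

```text
{'t': 24.525, 'q': [0.52, 0.578, -0.905, 2.075, 0.644, 0.795, 0.53], 'eef_pos': [0.523, -0.001, 0.178], 'wrist_force': [0.876, 0.466, -1.933], 'ft_torque': [0.017, -0.051, -0.021], 'opening': 0.015}
[[0.9668, -0.0003, 0.2555], [-0.2555, 0.0013, 0.9668], [-0.0006, -1.0, 0.0012]]
t9 index -1 is out of bounds for axis 0 with size 0
s9 bar top 78 (array([523.2,  -9.4]), 43.5, 40.5, 4.5) z [204.3 207.8 210.8]
  flange 455 [523.5  -2.8] 36.9 z 172.3
w9 bar top 2125 (array([ 5.199e+02, -2.000e-01]), 79.7, 22.8, 75.4) z [218.7 222.2 224.3]
  flange 8329 [523.1  -1.4] 36.0 z 170.6
```

Request:
send_rows:
  series:
    - [0.6, -0.4, -20, 0, 0, 0, 0]
    - [0, 0, -25, 0, 0, 0, 0]
    - [0, 0, -15, 0, 0, 0, 0]
    - [0, 0, -8, 0, 0, 0, 0]
    - [0, 0, 0, 0, 0, 0, 0]
    - [0, 0, 0, 0, 0, 0, 0]

```text
t: 25.42
eef_pos: [0.524, -0.002, 0.1098]
ee_rot: [[0.967, 0.0, 0.255], [-0.255, 0.001, 0.967], [-0.0, -1.0, 0.001]]
wrist_force: [-0.1, 0.6, -1.4]
opening: 0.0151
```

Run:
```python
from h import *
st()
im,d,K,T,P=shot("side","s10"); w,*_=shot("wrist","w10")
cv2.imwrite("pics/s10.png",np.hstack([cv2.resize(im[150:240,215:335],(480,360),interpolation=cv2.INTER_CUBIC),cv2.resize(w[150:420,150:410],(320,360))]))
```

```text
{'t': 25.425, 'q': [0.439, 0.662, -0.799, 2.129, 0.784, 0.673, 0.408], 'eef_pos': [0.524, -0.002, 0.11], 'wrist_force': [-0.101, 0.59, -1.437], 'ft_torque': [0.027, -0.002, 0.006], 'opening': 0.015}
[[0.9669, 0.0002, 0.2552], [-0.2552, 0.001, 0.9669], [-0.0, -1.0, 0.001]]
```

View pics/s10.png

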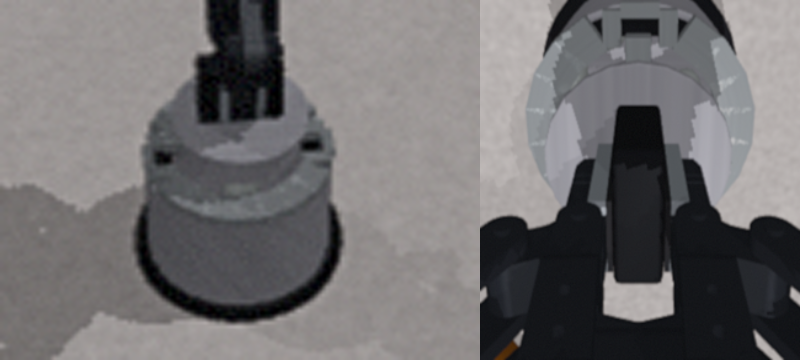

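Request:
send_rows:
  series:
    - [-0.4, 0.2, -4, 0, 0, 0, 0]
    - [0, 0, -4, 0, 0, 0, 0]
    - [0, 0, -4, 0, 0, 0, 0]
    - [0, 0, 0, 0, 0, 0, 0]

```text
t: 26.02
eef_pos: [0.523, -0.002, 0.0969]
ee_rot: [[0.967, -0.001, 0.255], [-0.255, 0.001, 0.967], [-0.001, -1.0, 0.001]]
wrist_force: [-0.4, 0.7, -1.1]
opening: 0.0147
```

Request:
send_rows:
  series:
    - [0.4, 0.2, -2, 0, 0, 0, 0]
    - [0, 0, -2, 0, 0, 0, 0]
    - [0, 0, -2, 0, 0, 0, 0]
    - [0, 0, 0, 0, 0, 0, 0]

```text
t: 26.52
eef_pos: [0.5237, -0.0017, 0.0913]
ee_rot: [[0.967, -0.0, 0.255], [-0.255, 0.001, 0.967], [-0.001, -1.0, 0.001]]
wrist_force: [-0.1, -0.1, 1.4]
opening: 0.015
```

Request:
send_rows:
  series:
    - [0, 0, -2, 0, 0, 0, 0]
    - [0, 0, -1.5, 0, 0, 0, 0]
    - [0, 0, 0, 0, 0, 0, 0]
    - [0, 0, 0, 0, 0, 0, 0]

```text
t: 27.02
eef_pos: [0.5237, -0.0017, 0.0878]
ee_rot: [[0.967, -0.0, 0.255], [-0.255, 0.001, 0.967], [-0.001, -1.0, 0.001]]
wrist_force: [-1.0, 0.1, 2.1]
opening: 0.0152
```

Run:
```python
from h import *
s=st();x=s["eef_pos"]
im,d,K,T,P=shot("wrist","w11")
f=near(P,(x[0],x[1]),.034,x[2]-.014,x[2]+.0)
z=P[f][:,2];h,e=np.histogram(z*1000,bins=np.arange(70,92,1));print(f.sum(),h.tolist(),"flange z",np.median(z)*1000,"minus tcp",(np.median(z)-x[2])*1000)
g=near(P,(x[0],x[1]),.052,.06,.09)&~near(P,(x[0],x[1]),.040,.0,.2);print("ring z",np.median(P[g][:,2])*1000)
```

```text
{'t': 27.025, 'q': [0.41, 0.69, -0.761, 2.144, 0.833, 0.634, 0.364], 'eef_pos': [0.524, -0.002, 0.088], 'wrist_force': [-1.002, 0.11, 2.15], 'ft_torque': [0.024, 0.008, -0.039], 'opening': 0.015}
[[0.9669, -0.0004, 0.2553], [-0.2553, 0.0009, 0.9669], [-0.0006, -1.0, 0.0008]]
7161 [0, 0, 0, 0, 0, 0, 0, 0, 6, 773, 4094, 2040, 105, 27, 30, 30, 27, 29, 0, 0, 0] flange z 80.71871746187217 minus tcp -7.128881028676343
ring z 74.87053039099007
```

Request:
send_rows:
  series:
    - [0, 0, 0, 0, 0, -0.06, 0]
    - [0, 0, 0, 0, 0, -0.1, 0]
    - [0, 0, 0, 0, 0, -0.1, 0]
    - [0, 0, 0, 0, 0, -0.1, 0]
    - [0, 0, 0, 0, 0, -0.1, 0]
    - [0, 0, 0, 0, 0, 0, 0]

```text
t: 27.82
eef_pos: [0.5238, -0.0015, 0.088]
ee_rot: [[0.754, 0.0, 0.657], [-0.657, 0.001, 0.754], [-0.0, -1.0, 0.001]]
wrist_force: [0.4, 1.2, 3.6]
opening: 0.0152
```

Run:
```python
from h import *
s=st()
```

```text
{'t': 27.825, 'q': [0.335, 0.655, -0.641, 2.149, 0.741, 0.569, -0.003], 'eef_pos': [0.524, -0.002, 0.088], 'wrist_force': [0.376, 1.159, 3.585], 'ft_torque': [0.115, -0.02, 0.109], 'opening': 0.015}
[[0.7538, 0.0003, 0.6571], [-0.6571, 0.001, 0.7538], [-0.0004, -1.0, 0.0009]]
```

Request:
send_rows:
  series:
    - [0, 0, 0, 0, 0, -0.1, 0]
    - [0, 0, 0, 0, 0, -0.1, 0]
    - [0, 0, 0, 0, 0, -0.1, 0]
    - [0, 0, 0, 0, 0, -0.1, 0]
    - [0, 0, 0, 0, 0, -0.1, 0]
    - [0, 0, 0, 0, 0, -0.1, 0]
    - [0, 0, 0, 0, 0, -0.1, 0]
    - [0, 0, 0, 0, 0, -0.1, 0]
    - [0, 0, 0, 0, 0, -0.1, 0]
    - [0, 0, 0, 0, 0, -0.06, 0]
    - [0, 0, 0, 0, 0, 0, 0]

```text
t: 29.2
eef_pos: [0.5239, -0.0015, 0.0879]
ee_rot: [[-0.104, 0.001, 0.995], [-0.995, 0.001, -0.104], [-0.001, -1.0, 0.001]]
wrist_force: [1.0, 1.4, 2.6]
opening: 0.0149
```

```bash
cat > tw.py <<'E'
from h import *
s=st();M=np.array(s["ee_rot"]);print("turned",np.radians(75.21)-np.arctan2(M[1,2],M[0,2]))
E
python3 tw.py
```

```text
{'t': 29.2, 'q': [0.16, 0.604, -0.38, 2.16, 0.494, 0.459, -0.711], 'eef_pos': [0.524, -0.001, 0.088], 'wrist_force': [1.037, 1.427, 2.595], 'ft_torque': [0.195, -0.182, 0.296], 'opening': 0.015}
[[-0.104, 0.0014, 0.9946], [-0.9946, 0.0009, -0.104], [-0.001, -1.0, 0.0013]]
turned 1.4168990074544787
```

Request:
send_rows:
  series:
    - [0, 0, 0, 0, 0, -0.05, 0]
    - [0, 0, 0, 0, 0, -0.05, 0]
    - [0, 0, 0, 0, 0, -0.04, 0]
    - [0, 0, 0, 0, 0, 0, 0]

```text
t: 29.7
eef_pos: [0.5239, -0.0016, 0.0879]
ee_rot: [[-0.245, 0.001, 0.969], [-0.97, 0.001, -0.245], [-0.001, -1.0, 0.001]]
wrist_force: [1.2, 1.3, 2.9]
opening: 0.0148
```

```bash
python3 tw.py
```

```text
{'t': 29.7, 'q': [0.133, 0.598, -0.341, 2.162, 0.45, 0.447, -0.811], 'eef_pos': [0.524, -0.002, 0.088], 'wrist_force': [1.171, 1.272, 2.931], 'ft_torque': [0.474, -0.421, 0.303], 'opening': 0.015}
[[-0.2451, 0.0013, 0.9695], [-0.9695, 0.0007, -0.2451], [-0.001, -1.0, 0.0011]]
turned 1.5602743051780388
```

Request:
send_rows:
  series:
    - [0, 0, 0, 0, 0, -0.03, 0]
    - [0, 0, 0, 0, 0, -0.03, 0]
    - [0, 0, 0, 0, 0, 0, 0]

```text
t: 30.08
eef_pos: [0.5238, -0.0016, 0.0878]
ee_rot: [[-0.303, 0.001, 0.953], [-0.953, 0.001, -0.303], [-0.001, -1.0, 0.001]]
wrist_force: [2.3, 2.5, 2.6]
opening: 0.0151
```

```bash
python3 tw.py
```

```text
{'t': 30.075, 'q': [0.122, 0.597, -0.325, 2.163, 0.432, 0.442, -0.852], 'eef_pos': [0.524, -0.002, 0.088], 'wrist_force': [2.253, 2.499, 2.574], 'ft_torque': [0.648, -0.497, 0.246], 'opening': 0.015}
[[-0.3029, 0.0013, 0.953], [-0.953, 0.0007, -0.3029], [-0.0011, -1.0, 0.0011]]
turned 1.6204141186791987
```

Request:
send_rows:
  series:
    - [0.5, 0.6, 0, 0, 0, -0.02, 0]
    - [0, 0, 0, 0, 0, -0.02, 0]
    - [0, 0, 0, 0, 0, 0, 0]

```text
t: 30.45
eef_pos: [0.5239, -0.0014, 0.0877]
ee_rot: [[-0.34, 0.001, 0.94], [-0.94, -0.0, -0.34], [-0.0, -1.0, 0.001]]
wrist_force: [1.5, 0.4, 2.0]
opening: 0.0153
```

```bash
python3 tw.py
python3 - <<'E'
from h import *
im,d,K,T,P=shot("wrist","w12"); x=telemetry.read_state()["eef_pos"]
from cap import *
f=near(P,(x[0],x[1]),.06,.077,.084)&(abs(P[...,2]-np.median(P[near(P,(x[0],x[1]),.034,x[2]-.014,x[2])][:,2]))<.002)
c,r=cv2.minEnclosingCircle((P[f][:,:2]*1000).astype(np.float32));print("flange",c,r,np.median(P[f][:,2])*1000,"tcp",x)
g=near(P,(x[0],x[1]),.06,.072,.0775);print("ring",cv2.minEnclosingCircle((P[g][:,:2]*1000).astype(np.float32)))
im2=shot("top","t12")[0]
cv2.imwrite("pics/w12.png",np.hstack([im[100:420,100:460],cv2.resize(im2[165:249,220:314],(358,320),interpolation=cv2.INTER_CUBIC)]))
E
```

```text
{'t': 30.45, 'q': [0.114, 0.596, -0.314, 2.163, 0.419, 0.44, -0.879], 'eef_pos': [0.524, -0.001, 0.088], 'wrist_force': [1.528, 0.412, 1.961], 'ft_torque': [-0.002, -0.282, 0.969], 'opening': 0.015}
[[-0.3399, 0.0006, 0.9405], [-0.9405, -0.0, -0.3399], [-0.0002, -1.0, 0.0006]]
turned 1.6594698300502526
flange (523.3765869140625, -2.3757741451263428) 36.07636260986328 80.50240314680276 tcp [ 0.52393979 -0.00140628  0.08771957]
ring ((523.5224609375, -2.170259714126587), 51.157142639160156)
```

View pics/w12.png

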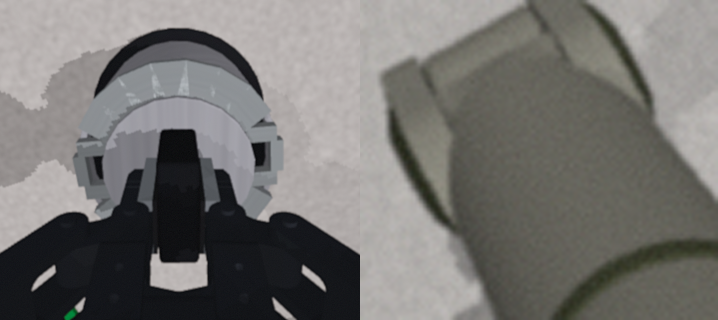

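Request:
send_rows:
  series:
    - [0, 0, 0, 0, 0, 0, 0]
    - [0, 0, 0, 0, 0, 0, 0]
    - [0, 0, 0, 0, 0, 0, 0]
    - [0, 0, 0, 0, 0, 0, 0]
    - [0, 0, 0, 0, 0, 0, 0]
    - [0, 0, 0, 0, 0, 0, 0]

```text
t: 31.3
eef_pos: [0.524, -0.0014, 0.0877]
ee_rot: [[-0.341, 0.001, 0.94], [-0.94, 0.0, -0.341], [-0.0, -1.0, 0.0]]
wrist_force: [-0.8, -1.2, 2.1]
opening: 0.0154
```

```bash
python3 tw.py
python3 - <<'E'
from h import *
# bystanders: compare first and last top depth heights near each
im,d,K,T,P=load("s9");im0,_,_,_,P0=load("side0")
for n,c in dict(spool=(.37,.175),flux=(.665,-.16),driver=(.68,.15),pcb=(.37,-.13)).items():
    for tag in("side0","s9"):
        Q=load(tag)[4]; m=near(Q,c,.09,.008 if n!="pcb" else .004,.07); m&=~near(Q,(.484,.23),.06,0,1)&~near(Q,(.523,-.002),.08,0,1)&~near(Q,(.538,-.247),.09,0,1)
        print(n,tag,m.sum(),np.round(np.median(Q[m],0)*1000,1) if m.sum() else 0)
E
```

```text
{'t': 31.3, 'q': [0.114, 0.596, -0.314, 2.163, 0.419, 0.44, -0.879], 'eef_pos': [0.524, -0.001, 0.088], 'wrist_force': [-0.798, -1.242, 2.095], 'ft_torque': [-0.275, -0.065, 0.949], 'opening': 0.015}
[[-0.3406, 0.0006, 0.9402], [-0.9402, 0.0003, -0.3406], [-0.0005, -1.0, 0.0005]]
turned 1.660189608550923
spool side0 364 [352.8 149.   45.7]
spool s9 370 [352.9 149.4  45.5]
flux side0 454 [ 688.9 -165.6   44.9]
flux s9 458 [ 689.2 -165.5   44.4]
driver side0 314 [728.6 148.8  18.6]
driver s9 319 [729.8 148.6  19.3]
pcb side0 693 [ 362.6 -142.5    6. ]
pcb s9 693 [ 362.3 -143.4    6.2]
```

Stable at the stop, with the push held and the bystanders unmoved, so I'm handing in.

```bash
python3 -c "
from station import env
print(env.finish_job())"
```

```text
the job is handed in; nothing more can be done
None
```

I poured all six pellets into the canister and set the empty scoop upright where it had stood. The cap is fitted, turned to the stop and still held there. I handed the job in at about 31 s of the 72 s; no verdict was reported.

- **Pellets:** the wrist picture shows six in the canister chamber, and the bench around it was clear.
- **Scoop:** measured upright within about 1 mm of its start position, at yaw 6.3° against 5.8–6.2° before.
- **Cap push:** the flange height puts the carrier ring about 5.2 mm down, inside the 4–6 mm range.
- **Cap turn:** the hand turned 1.66 rad. The torque rose from 0.25 to 0.97 N m, which I take as the stop. It stayed at 0.95 N m over a further 0.75 s of holding.
- **Other things:** in the side camera's pictures from the start and from just before fitting the cap, the spool, jar, driver and board agree to within about 1 mm. I did not measure the blue and orange scoops again, but the arm only passed above them.
- **Disagreements:** the cameras differed by 1–2 mm in y. Near the stop a sideways force of about 3 N built up, and shifting the hand under 1 mm removed it.

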